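Pack up the short-standing foot of a sculpture stand until it stops rocking

ROBOT

A 6-joint arm with a two-finger parallel gripper is mounted at the origin on the work surface. World frame = base frame: x ahead of the robot, y to its left, z up, the work surface at z = 0. Lengths are in m, angles in degrees, forces in N, time in s.
With the tool pointing down it reaches from about 0.375 to 0.9 m from the base axis. Payload 3.1 kg.
Tool frame: the origin (TCP) lies midway between the tips of the shut fingers; the grasp point (between the pads) lies 19 mm behind it; z points along the fingers, y is the line along which they close (so a half turn about z gives the same grasp; the last joint's range is limited). The gripper opens to 87 mm and grips with 3 to 60 N. Pads are 19 mm wide; open, the fingers measure 117 mm over their backs; the gripper's body (75 mm by 190 mm) begins 51 mm behind the grasp point.
Start: joints at [64.544, 30.224, 82.088, -0, 67.689, -10.227], TCP at [0.164, 0.603, 0.189] pointing down, gripper open.
Joint ranges: [-176.69, 176.69], [-43.24, 126.21], [12.49, 139.97], [-82, 262], [0, 151.66], [-163.58, 163.58]. Speed limits (degrees/s): [159.86, 159.86, 180, 180, 180, 180].

INTERFACE

Orientations are given as a 3x3 rotation matrix whose columns are the frame's x, y, z axes.
In Python, from rig import bot, capture gives the robot as it stands.
- The arm moves only by the shell command python3 -m handwheel FILE, which reads ROWS from the file FILE. ROWS is a JSON list that holds a single list of rows (three levels of brackets), with 1 to 20 rows, each of 7 numbers: dx, dy, dz in units of 100 mm, then a rotation vector rx, ry, rz in units of 2 degrees, then the opening from 0.0 (shut) to 1.0 (fully open); each row is the pose to reach, as a shift and turn from the pose commanded when the command began, along the tool's axes at that moment; what a row does not reach only later rows make up. A row lasts 1/10 s, in which the tool goes at most 0.05 m and 8.59 degrees, less where a joint would pass 70% of its speed; a pose out of reach is approached as far as the arm can. The fingers move at their own pace and stop on an object; the grip force is fixed at half the most. Time passes only in rows, so rows that do not move let the fingers close. It prints the time, the measured TCP pose, the force, the opening and the grip force at its end. Input that does not fit is refused with a message, and nothing moves.
- bot.read_state(): the state, without advancing time (a new reading comes with each control period).
- capture(name): name is "scene" or "top" or "wrist"; returns a dict with "color" (384x512x3 uint8, red, green, blue), "K" (3x3 intrinsics, pixels), "view" (4x4, takes a point from world to camera coordinates); the wrist camera has in their place "mount" (4x4, takes a point from camera to tool coordinates, whose origin is the TCP and whose axes are the flange's). Camera axes: x right, y up, looking along -z (the intrinsics and any distortion apply to the point x, -y, -z); pixel columns grow to the right and rows downward; lengths in m; the calibration is good to about 2 mm. A picture is of the moment at which its call begins: read the wrist's pose just before it. There is no depth.
- bot.hand_in(): hands the job in; it is judged then, once.
The state is a dict: "time_s": time; "joint_positions": joint angles; "qvel": joint speeds; "tau": joint torques, N m; "position": TCP position; "tcp_rot": TCP orientation; "force": force on the tool from outside, world axes, zero at the start; "moment": the same for the moment, N m; "opening": opening from 0.0 (shut) to 1.0 (fully open); "grasp_force": force on a finger pad.
Only numpy, scipy, OpenCV 4.12 (cv2) and the standard library are available. Lean on these libraries where they do the work, as an engineer would, in place of code of your own. Each camera call takes 0.05 s, during which the arm holds its last target. There are 200 camera calls.

TASK

The sculpture stand rocks because its red-capped foot hangs over the cut-down corner of the base board. Slide flat blue packers from the rack under that foot one after another (one or two will be needed), each lengthwise along the board and gently home against the step, until a light press of about 5 N straight down on the red cap with closed fingers no longer rocks the stand. Finish with that press, leave the packers you used lying square under the foot and the others on the rack, and do not shove the stand along or disturb the other things on the table.

Things in the scene. Friction and masses are not known exactly. Their poses are not given: they have to be found in the camera images.
- board: fixed wooden base board, x and y from -165 to +165 mm, top 24 mm above the table; origin at the centre of its underside. Its -x, +y corner is cut down to a lower dark ledge (x -165 to -74, y +44 to +165 mm), open on its -x and +y sides. The board stays where it is.
- step (a point): middle of the top edge of the step where the ledge ends (board x = -74 mm): a vertical face looking to the board's -x. Packers slide along the ledge in +x until they meet it. The ledge lies 7 or 13 mm below the board's top (not told which), so one or two packers fill it, leaving 1 mm of play. Axes as board.
- stand: loose steel crossed-bar stand with a white sculpture in its middle (245 mm high), 1.4 to 2.3 kg; origin at its centre, level with the feet's undersides; feet 30 mm diameter at x, y = +-106 mm, axes nearly the board's; bars 26 to 38 mm up. It rests level on three feet, the red-capped one (-x, +y) in the air; some 1 to 3 N down on the red cap rocks it until that foot meets what is below.
- short_foot (a point): centre of the underside of the red-capped foot (black rubber, 30 mm diameter, edges rounded 2 mm), 24 mm above the table when the stand is level; axes as stand. About 32 mm before (-x of) the step.
- foot_cap (a point): centre of the flat top of the red cap over that foot (38 mm diameter), 42 mm above the foot's underside, 66 mm above the table when the stand is level: the place to press.
- rack: fixed wooden batten, 30 (x) x 240 (y) x 30 mm high, origin at the centre of its underside; the packers lie across it along its x, 80 mm apart.
- packer0: loose flat blue plastic packer, 120 (x) x 30 (y) x 6 mm, 25 g, all three alike; origin at its very centre. It lies across the rack, underside 30 mm above the table, its ends overhanging the rack by 45 mm. Home under the foot its centre is about 28 mm before (-x of) the foot's centre and its rear 30 mm overhang the board's edge.
- packer1: loose flat blue plastic packer, 120 (x) x 30 (y) x 6 mm, 25 g, all three alike; origin at its very centre. It lies across the rack, underside 30 mm above the table, its ends overhanging the rack by 45 mm. Home under the foot its centre is about 28 mm before (-x of) the foot's centre and its rear 30 mm overhang the board's edge.
- packer2: loose flat blue plastic packer, 120 (x) x 30 (y) x 6 mm, 25 g, all three alike; origin at its very centre. It lies across the rack, underside 30 mm above the table, its ends overhanging the rack by 45 mm. Home under the foot its centre is about 28 mm before (-x of) the foot's centre and its rear 30 mm overhang the board's edge.
- jar: bystander: closed yellow paint jar, 64 mm diameter, 90 mm high, origin under its centre
- tub: bystander: white plastic tub, 110 mm diameter, 100 mm high, origin under its centre
- brush: bystander: brush lying on the table, origin underneath it
There are look-alikes about, which are no part of the job. Leave any orange or yellow look-alike of the rack alone.

How it is judged:
By the outcome, as a careful person would: the job done as asked, in the order asked, and still so for the second after the job is handed in, with the robot touching nothing.
It also fails if it takes over 72 s, if anything falls off the work surface, if the arm or the gripper's body presses on something with over 40 N, if the wrist force passes 120 N, or if a joint passes its speed limit or range.

## Working session

There is one attempt and no reset: what is moved stays moved. The work goes in short steps, Python scripts to look and compute and a shell command to move; the robot and the scene stay as the last step left them, time stands still between calls to the robot, and variables do not carry over. Pictures are saved under pics/ and viewed, at most 10 in all, crops included, and the job is handed in when it is done.

```bash
ls; mkdir -p pics
python3 - <<'E'
from rig import bot,capture
import cv2,numpy as np
s=bot.read_state();print(s)
for n in ("scene","top"):
    c=capture(n);cv2.imwrite(f"pics/{n}0.png",c["color"][:,:,::-1]);np.savez(f"pics/{n}0.npz",**{k:c[k] for k in c})
    print(n,c.keys(),c["K"],c["view"])
E
```

```text
pics
{'time_s': 0.0, 'joint_positions': array([ 6.45433029e+01,  3.02805445e+01,  8.21552241e+01, -3.11714861e-03,
        6.76897911e+01, -1.02274692e+01]), 'qvel': array([ 0.01751257, -0.00174068, -0.02741485,  0.0797386 , -0.04626714,
        0.02951396]), 'tau': array([-3.19751489e-04, -4.40042675e+01, -1.76589632e+01,  6.32145884e-02,
        5.85199194e-02, -1.77932811e-04]), 'position': array([0.16381532, 0.60231761, 0.18756125]), 'tcp_rot': array([[-9.64887907e-01,  2.62660470e-01, -8.96493687e-04],
       [ 2.62661781e-01,  9.64885894e-01, -2.00029716e-03],
       [ 3.39615119e-04, -2.16553717e-03, -9.99997598e-01]]), 'force': array([ 0.08694077,  0.01101374, -0.95412562]), 'moment': array([-0.02206366, -0.0108758 ,  0.01904329]), 'grasp_force': 0.0, 'opening': 0.9985328558663682}
scene dict_keys(['color', 'K', 'view']) [[417.87783419   0.         257.09970543]
 [  0.         417.87783419 187.68863578]
 [  0.           0.           1.        ]] [[-0.78441852  0.62018599 -0.00754437  0.41046119]
 [-0.41333622 -0.51364614  0.75187819  0.17324459]
 [ 0.46242919  0.59290554  0.65925887 -1.80568024]
 [ 0.          0.          0.          1.        ]]
top dict_keys(['color', 'K', 'view']) [[407.66360756   0.         257.49222467]
 [  0.         407.66360756 199.70385338]
 [  0.           0.           1.        ]] [[ 0.02440205 -0.99937651  0.02551727  0.00471358]
 [ 0.99558845  0.02660693  0.08997611 -0.56078918]
 [-0.09059895  0.0232091   0.99561698 -1.16218899]
 [ 0.          0.          0.          1.        ]]
```

View pics/top0.png

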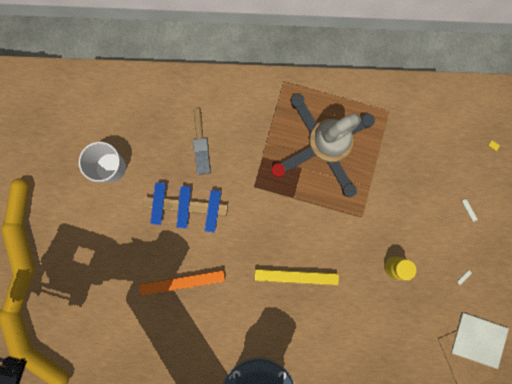

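View pics/scene0.png

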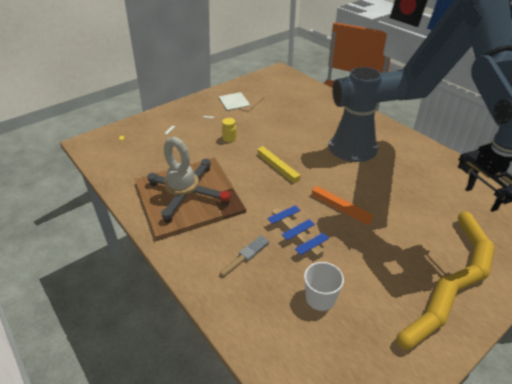

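The top view shows the red cap near (279,170) over the dark ledge at the board's lower-left, packers at (158,203), (184,207) and (213,210), and orange and yellow look-alike battens below. In the scene view the same things appear: the cap at (226,197) and the packers around (300,230).

```bash
cat > h.py <<'E'
import numpy as np,cv2
from rig import bot,capture
def cam(name):
    s=bot.read_state(); c=capture(name); c=dict(c)
    if name=="wrist":
        T=np.eye(4);T[:3,:3]=s["tcp_rot"];T[:3,3]=s["position"]; c["cw"]=T@c["mount"]
    else: c["cw"]=np.linalg.inv(c["view"])
    c["hsv"]=cv2.cvtColor(c["color"],cv2.COLOR_RGB2HSV); return c
def ray(c,px,z):
    px=np.atleast_2d(np.asarray(px,float)); d=np.c_[px,np.ones(len(px))]@np.linalg.inv(c["K"]).T
    d=d*[1,-1,-1]@c["cw"][:3,:3].T; o=c["cw"][:3,3]
    return o+d*((z-o[2])/d[:,2])[:,None]
def proj(c,P):
    p=np.linalg.inv(c["cw"])@np.append(P,1); p=c["K"]@(p[:3]*[1,-1,-1]); return p[:2]/p[2]
def blobs(c,lo,hi,amin=60):
    m=cv2.inRange(c["hsv"],lo,hi); cs=cv2.findContours(m,cv2.RETR_EXTERNAL,cv2.CHAIN_APPROX_NONE)[0]
    return [k for k in cs if cv2.contourArea(k)>amin]
def rect(c,k,z):   # contour -> centre, size, yaw on plane z
    P=ray(c,k[:,0,:],z)[:,:2]*1000; (x,y),(w,h),a=cv2.minAreaRect(P.astype(np.float32))
    if w<h: w,h,a=h,w,a+90
    return np.round([x,y,w,h,(a+90)%180-90],1)
BLUE=((105,120,60),(130,255,255))
def red(c): return [b for lo,hi in (((0,170,80),(4,255,255)),((172,150,80),(180,255,255))) for b in blobs(c,lo,hi,30)]
E
python3 - <<'E'
from h import *
for n in("top","scene"):
    c=cam(n);print(n,[k for k in c])
    for k in blobs(c,*BLUE): print("blue",rect(c,k,.036),k[:,0].mean(0))
    for k in red(c): print("red",rect(c,k,.066 if n=="top" else .06),k[:,0].mean(0))
c=cam("top")
print(ray(c,[[283,82],[388,108],[362,215],[255,188],[264,158],[301,197]],.024))
c=cam("wrist");cv2.imwrite("pics/w0.png",c["color"][:,:,::-1]);print(c["K"],c["mount"],c.keys())
E
```

```text
top ['color', 'K', 'view', 'cw', 'hsv']
blue [525.  148.  118.1  28.8  -7.2] [212.41237113 210.72164948]
blue [534.4 231.9 118.5  29.6  -2.9] [183.22916667 206.95833333]
blue [542.6 305.6 117.9  30.2  -4.1] [157.58762887 203.20618557]
red [644.3 -36.1  37.4  34.1   1.2] [277.65789474 169.89473684]
scene ['color', 'K', 'view', 'cw', 'hsv']
blue [539.2 304.9 118.5  29.3  -4.4] [311.30769231 243.21538462]
blue [531.5 231.  114.9  28.6  -2.8] [297.75409836 229.08196721]
blue [521.8 146.9 113.1  29.3  -6.5] [283.5 214. ]
blue [-1653.7  -702.6   657.2    92.5    22.1] [438.46575342  11.71232877]
red [638.6 -38.2  42.6  28.7  55.4] [225.         194.95833333]
[[ 0.91694416 -0.04882183  0.024     ]
 [ 0.84734267 -0.36592933  0.024     ]
 [ 0.52385529 -0.28776001  0.024     ]
 [ 0.59474018  0.02714024  0.024     ]
 [ 0.68435561  0.00286749  0.024     ]
 [ 0.57193833 -0.10806685  0.024     ]]
[[281.4695412    0.         261.55298298]
 [  0.         281.4695412  191.75682506]
 [  0.           0.           1.        ]] [[-9.09409620e-04  9.66062689e-01  2.58306126e-01  7.05613650e-02]
 [ 9.99999506e-01  7.74903530e-04  6.22531822e-04  8.56276991e-04]
 [ 4.01242437e-04  2.58306565e-01 -9.66062916e-01 -1.96563151e-01]
 [ 0.00000000e+00  0.00000000e+00  0.00000000e+00  1.00000000e+00]] dict_keys(['color', 'K', 'mount', 'cw', 'hsv'])
```

```bash
cat >> h.py <<'E'
from scipy.spatial.transform import Rotation as R
def go(x,y,z,yaw,nose=0):  # mm, deg; yaw of packer axis; tool x = -packer axis; nose>0: front down
    s=bot.read_state();A=s["tcp_rot"];a=np.radians(yaw+180)
    B=np.array([[np.cos(a),np.sin(a),0],[np.sin(a),-np.cos(a),0],[0,0,-1]])@R.from_rotvec([0,-nose,0],degrees=True).as_matrix()
    d=A.T@(np.array([x,y,z])/1000-s["position"]); r=R.from_matrix(A.T@B).as_rotvec(degrees=True)
    print("delta m",np.round(d,4),"rot",np.round(r,2))
E
python3 -c "
from h import *
go(480,154,150,-7.2)"
```

```text
delta m [-0.4228 -0.35    0.0384] rot [-0.05 -0.01 -8.03]
```

View pics/w0.png

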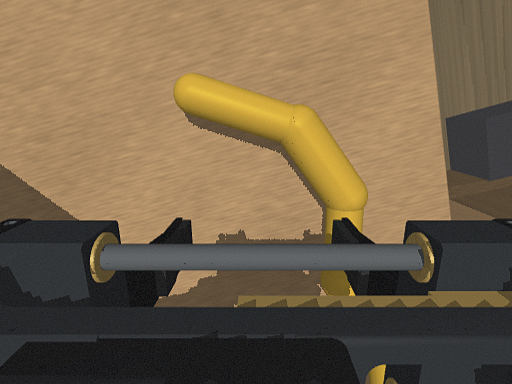

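The wrist view shows the gripper filling rows below about 215, so the wrist camera only sees what lies ahead of the tool. I'll stop short of the packers to measure.

Careful with the scale: shifts go in units of 100 mm and turns go in units of 2 degrees. That gives: -0.373 m is -3.73, -0.357 m is -3.57, -8 degrees is -4.

```bash
echo '[[[-0.5, -0.4, 0.05, 0, 0, -0.5, 1], [-0.9, -0.8, 0.1, 0, 0, -1.5, 1], [-1.3, -1.2, 0.2, 0, 0, -2.5, 1], [-1.7, -1.55, 0.3, 0, 0, -4, 1], [-2.1, -1.9, 0.38, 0, 0, -4, 1], [-2.45, -2.25, 0.38, 0, 0, -4, 1], [-2.8, -2.6, 0.38, 0, 0, -4, 1], [-3.15, -2.95, 0.38, 0, 0, -4, 1], [-3.5, -3.3, 0.38, 0, 0, -4, 1], [-3.73, -3.57, 0.38, 0, 0, -4, 0.75], [-3.73, -3.57, 0.38, 0, 0, -4, 0.75], [-3.73, -3.57, 0.38, 0, 0, -4, 0.75], [-3.73, -3.57, 0.38, 0, 0, -4, 0.75]]]' > rows.txt && python3 -m handwheel rows.txt
python3 - <<'E'
from h import *
c=cam("wrist");cv2.imwrite("pics/w1.png",c["color"][:,:,::-1])
for k in blobs(c,*BLUE,200): print("blue",rect(c,k,.036),cv2.boundingRect(k))
for k in red(c): print("red",rect(c,k,.066),cv2.boundingRect(k))
E
```

```text
time_s: 1.6
position: [0.43, 0.1605, 0.1505]
tcp_rot: [[-0.992, 0.127, -0.001], [0.127, 0.992, 0.0], [0.001, 0.0, -1.0]]
force: [-0.2, -0.3, -0.6]
opening: 0.775
grasp_force: 0.0
blue [569.1 224.7  35.1  20.2  -4.4] (318, 270, 17, 25)
blue [558.6 143.4  34.   29.   -7.4] (249, 270, 24, 25)
blue [484.9 151.8  42.1  29.4  -6.8] (247, 210, 26, 34)
blue [486.8 233.4  29.7  29.4  85.5] (316, 208, 26, 24)
blue [488.3 307.6  32.   16.   82.6] (379, 207, 27, 14)
```

View pics/w1.png

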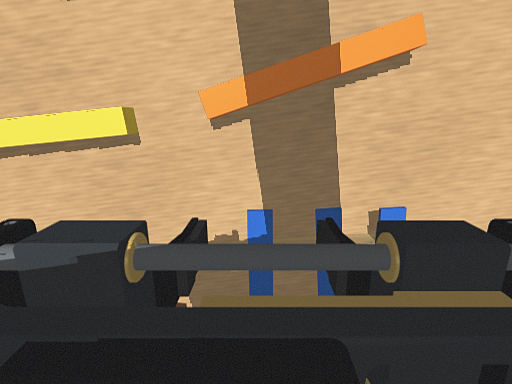

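The view shows the near ends of the packers at rows 208–250, at columns 259, 328 and 392, so image-up points toward the robot. The near packer agrees with the top view to about 2 mm. Next I'll grasp its rear end.

```bash
python3 -c "
from h import *
go(479.5,153,24,-7);print(bot.read_state()['joint_positions'])"
```

```text
delta m [-0.0507 -0.0018  0.1265] rot [ 0.01 -0.05 -0.22]
[ 6.54222256e+00  2.09461131e+01  1.07614399e+02  3.19730069e-02
  5.14847961e+01 -7.62533694e+01]
```

In the tool's units: 0.1265 m is 1.265, 0.11 m is 1.1.

```bash
echo '[[[-0.3, -0.01, 0.3, 0, 0, 0, 0.75], [-0.507, -0.018, 0.6, 0, 0, 0, 0.75], [-0.507, -0.018, 0.9, 0, 0, 0, 0.75], [-0.507, -0.018, 1.1, 0, 0, 0, 0.75], [-0.507, -0.018, 1.265, 0, 0, 0, 0.75], [-0.507, -0.018, 1.265, 0, 0, 0, 0.75], [-0.507, -0.018, 1.265, 0, 0, 0, 0.3], [-0.507, -0.018, 1.265, 0, 0, 0, 0], [-0.507, -0.018, 1.265, 0, 0, 0, 0], [-0.507, -0.018, 1.265, 0, 0, 0, 0], [-0.507, -0.018, 1.265, 0, 0, 0, 0], [-0.507, -0.018, 1.265, 0, 0, 0, 0]]]' > rows.txt && python3 -m handwheel rows.txt
python3 - <<'E'
from h import *
c=cam("top");cv2.imwrite("pics/t1.png",c["color"][:,:,::-1])
for k in blobs(c,*BLUE): print("blue",rect(c,k,.036))
s=bot.read_state();print(s["opening"],s["grasp_force"])
E
```

```text
time_s: 2.85
position: [0.4805, 0.1524, 0.0244]
tcp_rot: [[-0.992, 0.126, 0.001], [0.126, 0.992, 0.0], [-0.001, 0.0, -1.0]]
force: [-0.2, 0.2, 0.4]
opening: 0.289
grasp_force: 0.0
blue [564.  144.7  34.7  28.7   1.6]
blue [566.  230.8  49.1  28.5   1.5]
blue [542.7 305.7 117.9  30.2  -4.2]
0.24596065621325408 0.0
```

```bash
echo '[[[0, 0, 0, 0, 0, 0, 0], [0, 0, 0, 0, 0, 0, 0], [0, 0, 0, 0, 0, 0, 0]]]' > rows.txt && python3 -m handwheel rows.txt
python3 - <<'E'
from h import *
a=cam("wrist")["color"][150:384,100:412]; b=cam("scene")["color"][170:290,230:400]
b=cv2.resize(b,None,fx=2.6,fy=1.95)[:234]
cv2.imwrite("pics/g1.png",np.hstack([a,b[:, :442]])[:,:,::-1])
E
```

```text
time_s: 3.2
position: [0.4803, 0.1524, 0.024]
tcp_rot: [[-0.992, 0.126, -0.0], [0.126, 0.992, 0.0], [0.0, -0.0, -1.0]]
force: [-0.3, 0.4, 0.1]
opening: 0.028
grasp_force: 0.0
```

View pics/g1.png

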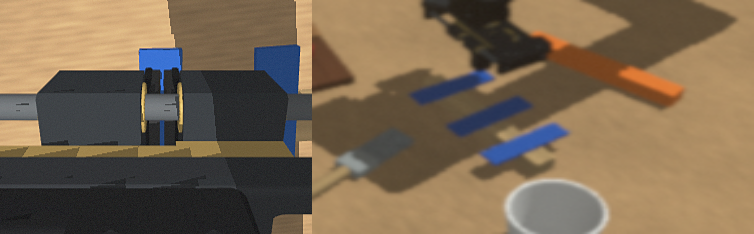

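The fingers look shut at columns 140–185 of the left crop with the packer still in place beneath, so the grasp missed. I'll check whether the packer has tipped.

Run:
```python
from h import *
c=cam("wrist")
for k in blobs(c,*BLUE,60):
    print("blue",rect(c,k,.036),cv2.boundingRect(k))
T=bot.read_state()
for d in (0,.0):print("tcp px",proj(c,T["position"]))
print("rear corners px pred",[proj(c,np.array([.4655+s*.0018,.1545+s*.0149,.036])).round(0) for s in(-1,1)],T["opening"],T["force"])
cv2.imwrite("pics/g2.png",cv2.resize(c["color"][185:315,195:325],None,fx=4.5,fy=4.5)[:,:,::-1])
c=cam("scene");
for k in blobs(c,*BLUE,60): print("scene",rect(c,k,.036),cv2.boundingRect(k))
```

```text
blue [552.8 294.3  31.5  19.4  -7.3] (448, 270, 31, 38)
blue [545.5 240.   31.3  10.4  -3.1] (381, 270, 15, 37)
blue [480.4 152.1  33.3  29.1  -6.3] (239, 198, 43, 46)
blue [490.4 232.5  36.4  31.   -2.5] (354, 195, 46, 49)
blue [498.8 305.8  36.1  33.3  -4.1] (456, 194, 55, 50)
tcp px [260.63084019 215.19862547]
tcp px [260.63084019 215.19862547]
rear corners px pred [array([239., 201.]), array([283., 200.])] 0.006130048416769122 [-0.00739655  0.27371113  0.27960267]
scene [540.7 304.2 115.8  29.9  -3.8] (296, 234, 32, 20)
scene [530.8 231.7 111.2  23.8  -2.7] (284, 221, 29, 18)
scene [521.5 147.6 112.9  24.1  -5.3] (270, 206, 29, 16)
scene [-1674.6  -626.9   784.1   213.     25.6] (428, 0, 42, 37)
```

View pics/g2.png

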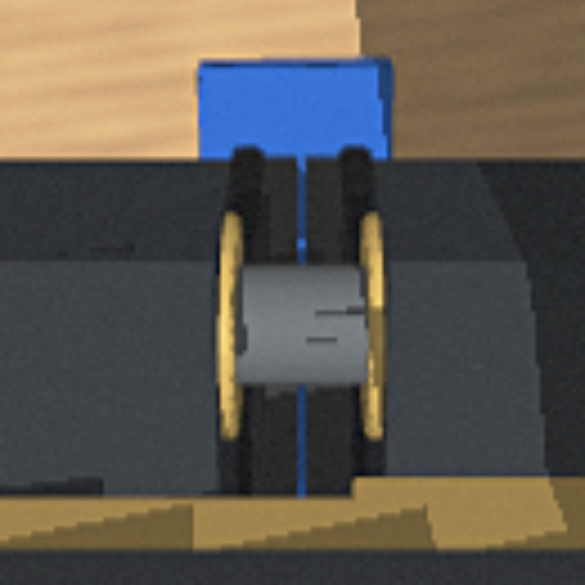

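The crop shows the shut fingertips (tops at about row 218) over the packer with blue visible between them, so the packer's end seems to have been squeezed downward. I'll raise a little, look again, and work out the tip height from its image row.

```bash
python3 - <<'E'
from h import *
c=cam("wrist");s=bot.read_state()
for x in (0,.0095):
  for z in (0,-.006,-.012,-.019): print(x,z,proj(c,s["position"]+s["tcp_rot"]@np.array([x,0,z])).round(1))
E
echo '[[[0, 0, -0.2, 0, 0, 0, 0], [0, 0, -0.5, 0, 0, 0, 0], [0, 0, -0.7, 0, 0, 0, 0.35], [0, 0, -0.7, 0, 0, 0, 0.35], [0, 0, -0.7, 0, 0, 0, 0.35], [0, 0, -0.7, 0, 0, 0, 0.35], [0, 0, -0.7, 0, 0, 0, 0.35], [0, 0, -0.7, 0, 0, 0, 0.35], [0, 0, -0.7, 0, 0, 0, 0.35]]]' > rows.txt && python3 -m handwheel rows.txt
python3 - <<'E'
from h import *
c=cam("wrist")
for k in blobs(c,*BLUE,60):
    print("blue",rect(c,k,.036),cv2.boundingRect(k))
a=c["color"][150:384,100:412]; b=cam("scene")["color"][170:290,230:400]
b=cv2.resize(b,None,fx=2.6,fy=1.95)[:234]
cv2.imwrite("pics/g3.png",np.hstack([a,b[:, :442]])[:,:,::-1])
E
```

```text
0 0 [260.6 215.2]
0 -0.006 [260.6 218. ]
0 -0.012 [260.5 221. ]
0 -0.019 [260.5 224.7]
0.0095 0 [260.6 202.9]
0.0095 -0.006 [260.6 205.4]
0.0095 -0.012 [260.5 208. ]
0.0095 -0.019 [260.5 211.3]
time_s: 4.35
position: [0.4799, 0.1524, 0.0934]
tcp_rot: [[-0.992, 0.126, -0.001], [0.126, 0.992, -0.0], [0.001, -0.0, -1.0]]
force: [-0.0, 0.9, 0.3]
opening: 0.348
grasp_force: 0.0
blue [570.6 141.8  28.9  24.2  83.5] (248, 270, 29, 22)
blue [496.7 150.2  65.4  29.   -6.5] (245, 178, 32, 66)
blue [515.5 305.1  68.7  32.2  -4.1] (408, 175, 38, 69)
blue [494.7 232.2  44.6  30.   -2. ] (331, 175, 33, 46)
```

View pics/g3.png

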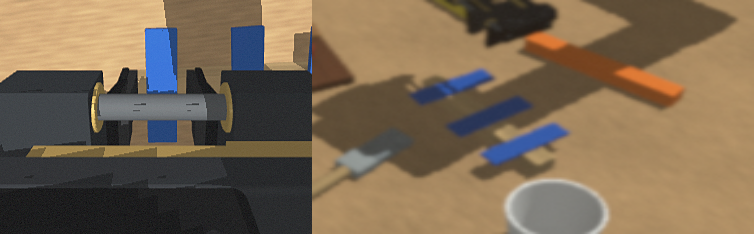

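The packer is lying back where it was. The tip's row and gap in these images put the real fingertips some 20–30 mm behind the reported TCP, so they closed above the packer. I'll go lower and try again, watching the force.

In the tool's units: 0.09 m is 0.9, 0.085 m is 0.85.

```bash
echo '[[[0, 0, 0.1, 0, 0, 0, 0.75], [0, 0, 0.2, 0, 0, 0, 0.75], [0, 0, 0.3, 0, 0, 0, 0.75], [0, 0, 0.45, 0, 0, 0, 0.75], [0, 0, 0.6, 0, 0, 0, 0.75], [0, 0, 0.7, 0, 0, 0, 0.75], [0, 0, 0.8, 0, 0, 0, 0.75], [0, 0, 0.85, 0, 0, 0, 0.75], [0, 0, 0.9, 0, 0, 0, 0.75], [0, 0, 0.9, 0, 0, 0, 0.75], [0, 0, 0.9, 0, 0, 0, 0.75]]]' > rows.txt && python3 -m handwheel rows.txt; echo '[[[0, 0, 0, 0, 0, 0, 0.4], [0, 0, 0, 0, 0, 0, 0], [0, 0, 0, 0, 0, 0, 0], [0, 0, 0, 0, 0, 0, 0], [0, 0, 0, 0, 0, 0, 0], [0, 0, 0, 0, 0, 0, 0], [0, 0, 0, 0, 0, 0, 0], [0, 0, 0, 0, 0, 0, 0]]]' > rows.txt && python3 -m handwheel rows.txt
```

```text
time_s: 5.55
position: [0.4806, 0.1525, 0.0042]
tcp_rot: [[-0.992, 0.126, 0.001], [0.126, 0.992, 0.0], [-0.001, 0.0, -1.0]]
force: [0.5, -0.3, 0.6]
opening: 0.752
grasp_force: 0.0
time_s: 6.35
position: [0.4803, 0.1524, 0.004]
tcp_rot: [[-0.992, 0.126, -0.0], [0.126, 0.992, -0.0], [0.0, -0.0, -1.0]]
force: [-0.2, 0.2, -0.5]
opening: 0.108
grasp_force: 0.0
```

Run:
```python
from h import *
s=bot.read_state();c=cam("wrist");print(s["position"],s["opening"],s["force"])
m=cv2.inRange(c["hsv"],*BLUE)
for r in range(180,300,4):
    x=np.where(m[r,200:330])[0]+200
    if len(x): print(r,x.min(),x.max(),len(x))
print([proj(c,np.array([.4645+t*.0018,.1545+t*.0149,.036])).round(0) for t in(-1,1)])
# dark mask finger outline
g=c["hsv"][:,:,2]
for r in range(196,232,3): print(r,"".join("#" if v<70 else "." for v in g[r,210:312:2]))
```

```text
[0.48031279 0.15242092 0.004029  ] 0.10767514704301735 [-0.17222615  0.18832345 -0.527391  ]
208 237 283 47
212 237 284 48
216 237 283 47
220 237 270 20
224 237 270 19
228 237 270 18
232 253 270 18
236 253 270 18
240 253 270 18
272 251 272 22
276 251 272 22
280 251 272 22
284 251 272 22
288 251 272 22
292 251 272 22
[array([236., 208.]), array([285., 208.])]
196 ...................................................
199 ...................................................
202 ...................................................
205 ...................................................
208 ...................................................
211 ...................................................
214 ...................................................
217 ...................................................
220 ...............###.............#..####.............
223 ###########....#######.........#######...##########
226 ###########...########.........#######...##########
229 ###########...########.........########..##########
```

The packer is flat and untouched (rear edge at row 208, columns 237–284, as predicted), so the true tips sit well over 32 mm behind the reported TCP. I'll find the offset by straddling the packer and feeling for the table in small steps.

In the tool's units: 0.028 m is 0.28, 0.025 m is 0.25.

```bash
echo '[[[0, 0, 0, 0, 0, 0, 0.75], [0, 0, 0, 0, 0, 0, 0.75], [0, 0, 0, 0, 0, 0, 0.75], [0, 0, 0, 0, 0, 0, 0.75], [0, 0, 0, 0, 0, 0, 0.75], [0, 0, 0.05, 0, 0, 0, 0.75], [0, 0, 0.1, 0, 0, 0, 0.75], [0, 0, 0.15, 0, 0, 0, 0.75], [0, 0, 0.2, 0, 0, 0, 0.75], [0, 0, 0.25, 0, 0, 0, 0.75], [0, 0, 0.28, 0, 0, 0, 0.75], [0, 0, 0.28, 0, 0, 0, 0.75]]]' > rows.txt && python3 -m handwheel rows.txt
python3 - <<'E'
from h import *
s=bot.read_state();c=cam("wrist");print(s["position"],s["opening"],s["force"])
for k in blobs(c,*BLUE,60): print("blue",rect(c,k,.036),cv2.boundingRect(k))
E
```

```text
time_s: 7.6
position: [0.4799, 0.1524, -0.0245]
tcp_rot: [[-0.992, 0.126, -0.001], [0.126, 0.992, -0.0], [0.001, -0.0, -1.0]]
force: [-0.2, -0.6, -1.0]
opening: 0.75
grasp_force: 0.0
[ 0.47990578  0.15238398 -0.02454009] 0.7495172861974205 [-0.23288186 -0.64440088 -1.01028892]
blue [497.3 150.3  29.4  14.3  82.7] (234, 271, 54, 24)
blue [468.5 153.8  29.4  10.7  82.7] (232, 224, 57, 20)
```

```bash
echo '[[[0, 0, 0, 0, 0, 0, 0.4], [0, 0, 0, 0, 0, 0, 0.3], [0, 0, 0, 0, 0, 0, 0.3], [0, 0, 0, 0, 0, 0, 0.3], [0, 0, 0, 0, 0, 0, 0.3], [0, 0, 0, 0, 0, 0, 0.3], [0, 0, 0, 0, 0, 0, 0.3]]]' > rows.txt && python3 -m handwheel rows.txt
```

```text
time_s: 8.35
position: [0.4804, 0.1524, -0.0239]
tcp_rot: [[-0.992, 0.126, 0.0], [0.126, 0.992, 0.0], [-0.0, 0.0, -1.0]]
force: [0.1, 0.3, 0.1]
opening: 0.336
grasp_force: 30.0
```

Gripped at opening 0.336 with 30 N. I'll lift, carry the packer to clear table and probe there for the true finger length.

```bash
echo '[[[0, 0, -0.1, 0, 0, 0, 0.25], [0, 0, -0.25, 0, 0, 0, 0.25], [0, 0, -0.4, 0, 0, 0, 0.25], [0, 0, -0.5, 0, 0, 0, 0.25], [0, 0, -0.5, 0, 0, 0, 0.25]]]' > rows.txt && python3 -m handwheel rows.txt; python3 -c "
from h import *
go(470,80,26,-13)"
```

```text
time_s: 8.85
position: [0.4815, 0.1526, 0.0276]
tcp_rot: [[-0.992, 0.126, 0.003], [0.126, 0.992, 0.0], [-0.003, 0.001, -1.0]]
force: [0.9, -0.2, -0.5]
opening: 0.331
grasp_force: 30.0
delta m [ 0.0022 -0.0734  0.0016] rot [0.05 0.18 5.77]
```

```bash
echo '[[[0, -0.2, 0, 0, 0, 1, 0.25], [0, -0.45, 0, 0, 0, 2, 0.25], [0.02, -0.65, 0, 0, 0, 2.9, 0.25], [0.02, -0.73, 0.1, 0, 0, 2.9, 0.25], [0.02, -0.73, 0.3, 0, 0, 2.9, 0.25], [0.02, -0.73, 0.45, 0, 0, 2.9, 0.25], [0.02, -0.73, 0.5, 0, 0, 2.9, 0.25], [0.02, -0.73, 0.54, 0, 0, 2.9, 0.25], [0.02, -0.73, 0.54, 0, 0, 2.9, 0.25], [0.02, -0.73, 0.54, 0, 0, 2.9, 0.25]]]' > rows.txt && python3 -m handwheel rows.txt; echo '[[[0, 0, 0.02, 0, 0, 0, 0.25], [0, 0, 0.04, 0, 0, 0, 0.25], [0, 0, 0.06, 0, 0, 0, 0.25], [0, 0, 0.08, 0, 0, 0, 0.25], [0, 0, 0.08, 0, 0, 0, 0.25]]]' > rows.txt && python3 -m handwheel rows.txt
```

```text
time_s: 9.85
position: [0.4694, 0.0804, -0.0277]
tcp_rot: [[-0.974, 0.225, 0.001], [0.225, 0.974, -0.0], [-0.001, 0.0, -1.0]]
force: [-0.4, 1.0, 0.2]
opening: 0.328
grasp_force: 30.0
time_s: 10.35
position: [0.4695, 0.0803, -0.0337]
tcp_rot: [[-0.974, 0.225, 0.002], [0.225, 0.974, -0.0], [-0.002, 0.0, -1.0]]
force: [-3.2, -0.2, 22.4]
opening: 0.335
grasp_force: 41.1
```

Table contact came at a reported z of about −33.6 mm, so the true tips are 33.6 mm behind the reported TCP. The packer is held 23 mm above the tips, too high for the ledge. I'll set it back on the rack and regrip it 9 mm above the tips.

```bash
echo '[[[0, 0, -0.2, 0, 0, 0, 0.25], [0, 0, -0.4, 0, 0, 0, 0.25], [0, 0, -0.6, 0, 0, 0, 0.25], [0, 0, -0.6, 0, 0, 0, 0.25], [0, 0, -0.6, 0, 0, 0, 0.25]]]' > rows.txt && python3 -m handwheel rows.txt; python3 -c "
from h import *
go(480.3,152.4,-24,-7.23)"
```

```text
time_s: 10.85
position: [0.4694, 0.0802, 0.0242]
tcp_rot: [[-0.974, 0.225, 0.001], [0.225, 0.974, -0.0], [-0.001, 0.0, -1.0]]
force: [0.7, 0.1, -0.9]
opening: 0.335
grasp_force: 30.0
delta m [0.0057 0.0728 0.0482] rot [ 0.01  0.06 -5.8 ]
```

```bash
echo '[[[0.02, 0.25, 0, 0, 0, -1, 0.25], [0.04, 0.5, 0, 0, 0, -2, 0.25], [0.057, 0.7, 0, 0, 0, -2.9, 0.25], [0.057, 0.728, 0.1, 0, 0, -2.9, 0.25], [0.057, 0.728, 0.3, 0, 0, -2.9, 0.25], [0.057, 0.728, 0.42, 0, 0, -2.9, 0.25], [0.057, 0.728, 0.465, 0, 0, -2.9, 0.25], [0.057, 0.728, 0.48, 0, 0, -2.9, 0.25], [0.057, 0.728, 0.48, 0, 0, -2.9, 0.25]]]' > rows.txt && python3 -m handwheel rows.txt; echo '[[[0, 0, 0, 0, 0, 0, 0.5], [0, 0, 0, 0, 0, 0, 0.5], [0, 0, 0, 0, 0, 0, 0.5], [0, 0, -0.07, 0, 0, 0, 0.5], [0, 0, -0.144, 0, 0, 0, 0.5], [0, 0, -0.144, 0, 0, 0, 0.5], [0, 0, -0.144, 0, 0, 0, 0.5], [0, 0, -0.144, 0, 0, 0, 0.25], [0, 0, -0.144, 0, 0, 0, 0.25], [0, 0, -0.144, 0, 0, 0, 0.25], [0, 0, -0.144, 0, 0, 0, 0.25], [0, 0, -0.144, 0, 0, 0, 0.25]]]' > rows.txt && python3 -m handwheel rows.txt
```

```text
time_s: 11.75
position: [0.4794, 0.152, -0.024]
tcp_rot: [[-0.992, 0.126, -0.001], [0.126, 0.992, -0.0], [0.001, -0.0, -1.0]]
force: [-0.6, 0.1, 0.7]
opening: 0.337
grasp_force: 30.0
time_s: 12.95
position: [0.4799, 0.1525, -0.0097]
tcp_rot: [[-0.992, 0.126, -0.0], [0.126, 0.992, -0.0], [0.0, -0.0, -1.0]]
force: [0.1, 0.2, -0.1]
opening: 0.341
grasp_force: 30.0
```

Regripped. I'll lift it and meanwhile refine the ledge and board pose from the first top picture.

In the tool's units: -0.05 m is -0.5, -0.04 m is -0.4.

```bash
echo '[[[0, 0, -0.1, 0, 0, 0, 0.25], [0, 0, -0.25, 0, 0, 0, 0.25], [0, 0, -0.4, 0, 0, 0, 0.25], [0, 0, -0.5, 0, 0, 0, 0.25], [0, 0, -0.5, 0, 0, 0, 0.25]]]' > rows.txt && python3 -m handwheel rows.txt
python3 - <<'E'
from h import *
im=cv2.imread("pics/top0.png");d=np.load("pics/top0.npz");hsv=cv2.cvtColor(im,cv2.COLOR_BGR2HSV)
c=dict(K=d["K"],cw=np.linalg.inv(d["view"]))
for p in [(264,183),(292,190),(270,175),(320,190),(350,200),(285,100),(240,150),(290,182)]: print(p,hsv[p[1],p[0]])
m=cv2.inRange(hsv,(0,0,0),(180,255,92)); m[:, :245]=0;m[:150]=0;m[205:]=0;m[:,310:]=0
for y in range(150,204,2): print("".join("#" if v else "." for v in m[y,245:310]))
E
```

```text
time_s: 13.45
position: [0.4812, 0.1526, 0.0421]
tcp_rot: [[-0.992, 0.126, 0.003], [0.126, 0.992, 0.0], [-0.003, 0.001, -1.0]]
force: [-0.5, -0.4, 0.5]
opening: 0.341
grasp_force: 30.0
(264, 183) [  9 145  88]
(292, 190) [ 11 156  85]
(270, 175) [ 11 148  88]
(320, 190) [ 14 147 153]
(350, 200) [ 14 144 150]
(285, 100) [ 14 142 151]
(240, 150) [ 16 119 157]
(290, 182) [ 11 146  89]
......................................................###########
..................................................###############
..............................................###################
..........................................#######################
..................#.....................#########################
.................######..#..#.......#########################....
.................########.###############################........
................###.#########.........################...........
................############............###########..............
................#.....#.##...............##########..##..........
..............#######.#.##...............##############
[... 366 characters left out ...]
###########################.............
..........##########..#.############################.............
..........###################.#####################..............
................###################################..............
.......................###########################...............
..............................####################...............
.....................................#############...............
.............................................###.................
.................................................................
.................................................................
.................................................................
```

Run:
```python
from h import *
d=np.load("pics/top0.npz");c=dict(K=d["K"],cw=np.linalg.inv(d["view"]))
im=cv2.imread("pics/top0.png")
P=ray(c,[[297,99.5],[368,120.5],[349,190]],.04)[:,:2]*1000;print(P.round(1))
a=P[0]-P[2];print("diag ++ to --",np.hypot(*a),"yaw",np.degrees(np.arctan2(a[1],a[0]))-45,"centre",(P[0]+P[2])/2)
L=ray(c,[[255,187],[262.3,158],[294.5,197]],.014)[:,:2]*1000
e=L[1]-L[0];f=L[2]-L[0];print(np.degrees(np.arctan2(e[1],e[0])),np.degrees(np.arctan2(-f[0],-f[1]))*-1,np.hypot(*e),np.hypot(*f),L)
b=ray(c,[[283,82],[388,108],[362,215],[255.5,187.5]],.024)[:,:2]*1000
t=np.array([[1,1],[1,-1],[-1,-1],[-1,1]])*165.
q=b-b.mean(0);th=np.arctan2((t[:,0]*q[:,1]-t[:,1]*q[:,0]).sum(),(t*q).sum());print("board",np.degrees(th),b.mean(0))
r=np.array([[np.cos(th),-np.sin(th)],[np.sin(th),np.cos(th)]])
print("step",b.mean(0)+r@[-74,104],"cap in board",r.T@([644.3,-36.1]-b.mean(0)))
go(500,0,42,np.degrees(th))
```

```text
[[ 858.9  -89.9]
 [ 802.3 -300.7]
 [ 594.5 -245.2]]
diag ++ to -- 306.6689992484477 yaw -14.566970892756842 centre [ 726.67922594 -167.54649865]
-12.59948005626355 -12.730523106825258 89.41044779678536 120.15691576003961 [[598.90567602  27.04984819]
 [686.16300771   7.54635513]
 [572.42719293 -90.15328461]]
board -13.017150284615983 [ 721.09834658 -169.19888646]
step [672.42518871 -51.20344713] cap in board [-104.80438815  112.38033563]
delta m [-3.78e-02 -1.49e-01  1.00e-04] rot [0.05 0.19 5.79]
```

Careful with the scale: shifts go in units of 100 mm and turns go in units of 2 degrees. That gives: -0.149 m is -1.49, -0.14 m is -1.4, 4 degrees is 2.

```bash
echo '[[[-0.1, -0.35, 0, 0, 0, 0.5, 0.25], [-0.2, -0.7, 0, 0, 0, 1.25, 0.25], [-0.3, -1.05, 0, 0, 0, 2, 0.25], [-0.378, -1.4, 0, 0, 0, 2.9, 0.25], [-0.378, -1.49, 0, 0, 0, 2.9, 0.25], [-0.378, -1.49, 0, 0, 0, 2.9, 0.25]]]' > rows.txt && python3 -m handwheel rows.txt; python3 -c "
from h import *
go(518,-7.4,-15,-13)"
```

```text
time_s: 14.05
position: [0.4983, -0.0012, 0.0401]
tcp_rot: [[-0.974, 0.228, -0.001], [0.228, 0.974, 0.0], [0.001, 0.0, -1.0]]
force: [1.1, -0.4, -0.0]
opening: 0.336
grasp_force: 30.0
delta m [-0.0207 -0.0016  0.055 ] rot [ 0.01 -0.07 -0.19]
```

In the tool's units: 0.055 m is 0.55, 0.048 m is 0.48, -0.2 degrees is -0.1.

```bash
echo '[[[-0.1, -0.01, 0.1, 0, 0, 0, 0.25], [-0.2, -0.016, 0.2, 0, 0, 0, 0.25], [-0.207, -0.016, 0.35, 0, 0, -0.1, 0.25], [-0.207, -0.016, 0.48, 0, 0, -0.1, 0.25], [-0.207, -0.016, 0.55, 0, 0, -0.1, 0.25], [-0.207, -0.016, 0.55, 0, 0, -0.1, 0.25], [-0.207, -0.016, 0.55, 0, 0, -0.1, 0.25]]]' > rows.txt && python3 -m handwheel rows.txt
python3 - <<'E'
from h import *
c=cam("top");s=bot.read_state();print(s["position"],s["force"])
for k in blobs(c,*BLUE): print("blue",rect(c,k,.028),cv2.boundingRect(k))
for k in red(c): print("red",rect(c,k,.066))
a=cam("scene");A=cv2.resize(a["color"][140:240,150:300],None,fx=2.6,fy=2.6);B=cv2.resize(c["color"][130:230,210:360],None,fx=2.6,fy=2.6)
cv2.imwrite("pics/p1.png",np.hstack([A,B])[:,:,::-1])
E
```

```text
time_s: 14.75
position: [0.5184, -0.006, -0.0148]
tcp_rot: [[-0.975, 0.222, -0.001], [0.222, 0.975, 0.0], [0.001, 0.0, -1.0]]
force: [0.7, -0.6, -0.1]
opening: 0.335
grasp_force: 30.0
[ 0.51868704 -0.00614473 -0.01442271] [-0.61509228  0.47819673 -0.10389114]
blue [554.1 232.4  80.4  29.6  -3.4] (178, 186, 13, 29)
blue [563.3 306.1  79.   30.1  -5.5] (152, 183, 14, 27)
blue [606.4 -24.8  29.7  29.3  77.3] (267, 179, 12, 12)
red [642.9 -36.1  34.4  34.1   1.6]
```

View pics/p1.png

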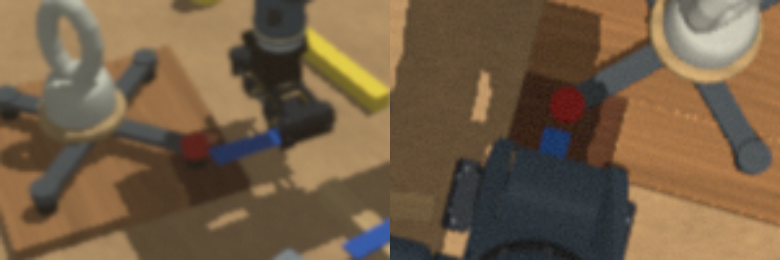

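The crops show the packer lying just before the red cap and aligned with it: blue at (555,140) and cap at (567,103) in the right crop, perhaps 2 mm to +y. I'll correct that and lower until it touches the ledge.

In the tool's units: -0.002 m is -0.02, 0.007 m is 0.07, 0.2 degrees is 0.1.

```bash
echo '[[[0, -0.01, 0.03, 0, 0, 0.1, 0.25], [0, -0.02, 0.05, 0, 0, 0.1, 0.25], [0, -0.02, 0.07, 0, 0, 0.1, 0.25], [0, -0.02, 0.07, 0, 0, 0.1, 0.25]]]' > rows.txt && python3 -m handwheel rows.txt;  echo '[[[0, 0, 0.01, 0, 0, 0, 0.25], [0, 0, 0.02, 0, 0, 0, 0.25], [0, 0, 0.025, 0, 0, 0, 0.25], [0, 0, 0.025, 0, 0, 0, 0.25]]]' > rows.txt && python3 -m handwheel rows.txt
```

```text
time_s: 15.25
position: [0.5179, -0.0084, -0.0217]
tcp_rot: [[-0.974, 0.226, -0.0], [0.226, 0.974, 0.0], [0.0, -0.0, -1.0]]
force: [-0.1, -1.0, 0.9]
opening: 0.338
grasp_force: 30.0
time_s: 15.65
position: [0.5182, -0.0083, -0.024]
tcp_rot: [[-0.974, 0.225, 0.0], [0.225, 0.974, -0.0], [-0.0, -0.0, -1.0]]
force: [-0.6, 0.0, 0.8]
opening: 0.336
grasp_force: 30.0
```

```bash
python3 -c "
from h import *
print(bot.read_state()['moment'])";  echo '[[[0, 0, 0.01, 0, 0, 0, 0.25], [0, 0, 0.015, 0, 0, 0, 0.25], [0, 0, 0.015, 0, 0, 0, 0.25]]]' > rows.txt && python3 -m handwheel rows.txt; python3 -c "
from h import *
print(bot.read_state()['moment'])"; echo '[[[0, 0, 0.01, 0, 0, 0, 0.25], [0, 0, 0.015, 0, 0, 0, 0.25], [0, 0, 0.015, 0, 0, 0, 0.25]]]' > rows.txt && python3 -m handwheel rows.txt; python3 -c "
from h import *
print(bot.read_state()['moment'])"
```

```text
[-0.05971874 -0.01050964  0.00666857]
time_s: 15.95
position: [0.5182, -0.0083, -0.0254]
tcp_rot: [[-0.974, 0.225, 0.0], [0.225, 0.974, -0.0], [-0.0, -0.0, -1.0]]
force: [-1.3, -0.2, 3.6]
opening: 0.34
grasp_force: 30.0
[-0.08232429 -0.00205745 -0.02527817]
time_s: 16.25
position: [0.5182, -0.0083, -0.0271]
tcp_rot: [[-0.974, 0.226, 0.0], [0.226, 0.974, -0.0], [-0.0, -0.0, -1.0]]
force: [-1.5, -0.3, 2.8]
opening: 0.337
grasp_force: 30.0
[-0.10903374 -0.03054959 -0.06339159]
```

```bash
cat > rd.py <<'E'
from h import *
F=[];
for i in range(4):
    c=capture("top"); s=bot.read_state(); F.append(np.r_[s["force"],s["moment"]])
print(np.mean(F,0).round(3),s["position"].round(4))
E
python3 rd.py; echo '[[[0, 0, 0.01, 0, 0, 0, 0.25], [0, 0, 0.015, 0, 0, 0, 0.25], [0, 0, 0.015, 0, 0, 0, 0.25]]]' > rows.txt && python3 -m handwheel rows.txt; python3 rd.py;  echo '[[[0, 0, -0.03, 0, 0, 0, 0.25], [0, 0, -0.06, 0, 0, 0, 0.25], [0, 0, -0.09, 0, 0, 0, 0.25], [0, 0, -0.09, 0, 0, 0, 0.25]]]' > rows.txt && python3 -m handwheel rows.txt; python3 rd.py
```

```text
[-1.03  -0.494  2.232 -0.113 -0.01  -0.025] [ 0.5182 -0.0083 -0.0271]
time_s: 16.75
position: [0.5182, -0.0083, -0.0286]
tcp_rot: [[-0.974, 0.226, 0.0], [0.226, 0.974, -0.0], [-0.0, -0.0, -1.0]]
force: [-0.5, -1.0, 3.0]
opening: 0.338
grasp_force: 30.0
[-1.128 -0.606  2.792 -0.147 -0.056 -0.029] [ 0.5182 -0.0083 -0.0285]
time_s: 17.35
position: [0.5184, -0.0083, -0.0192]
tcp_rot: [[-0.974, 0.225, 0.001], [0.225, 0.974, -0.0], [-0.001, 0.0, -1.0]]
force: [0.7, 0.1, 0.4]
opening: 0.336
grasp_force: 30.0
[ 0.412 -0.327 -0.81  -0.026  0.018  0.   ] [ 0.518  -0.0082 -0.0196]
```

The force reads about 3 N steadily from z ≈ −24.5 onward. That points to the 7 mm ledge (packer expected at −22.7), with the packer pitching nose-up in the grip by about 3°. I'll pitch the tool 6° nose-down about the packer and lower it, so the ledge presses the packer flat again.

```bash
echo '[[[0, 0, -0.04, 0, 0, 0, 0.25], [0.022, 0, -0.04, 0, 1.5, 0, 0.25], [0.044, 0, -0.042, 0, 3, 0, 0.25], [0.044, 0, -0.042, 0, 3, 0, 0.25], [0.044, 0, -0.042, 0, 3, 0, 0.25]]]' > rows.txt && python3 -m handwheel rows.txt; python3 rd.py
python3 - <<'E'
from h import *
s=bot.read_state();p=s["position"]+s["tcp_rot"]@[0,0,-.0426];d=s["tcp_rot"].T@[0,0,-1];print("grasp",p.round(4),"down in tool",d.round(4),"fwd",(s["tcp_rot"].T@[.974,-.225,0]).round(4))
E
```

```text
time_s: 18.05
position: [0.5138, -0.0073, -0.0154]
tcp_rot: [[-0.969, 0.225, -0.101], [0.224, 0.974, 0.023], [0.104, 0.0, -0.995]]
force: [-1.1, -0.0, -0.1]
opening: 0.339
grasp_force: 30.0
[-0.185 -0.196 -0.745 -0.02  -0.047  0.029] [ 0.513  -0.007  -0.0153]
grasp [ 0.5174 -0.0081  0.027 ] down in tool [-0.1052 -0.      0.9945] fwd [-9.941e-01  3.000e-04 -1.051e-01]
```

```bash
echo '[[[-0.001, 0, 0.01, 0, 0, 0, 0.25], [-0.002, 0, 0.02, 0, 0, 0, 0.25], [-0.003, 0, 0.03, 0, 0, 0, 0.25], [-0.003, 0, 0.03, 0, 0, 0, 0.25]]]' > rows.txt && python3 -m handwheel rows.txt; python3 rd.py; echo '[[[-0.001, 0, 0.01, 0, 0, 0, 0.25], [-0.002, 0, 0.02, 0, 0, 0, 0.25], [-0.002, 0, 0.02, 0, 0, 0, 0.25]]]' > rows.txt && python3 -m handwheel rows.txt; python3 rd.py;  echo '[[[-0.001, 0, 0.01, 0, 0, 0, 0.25], [-0.002, 0, 0.02, 0, 0, 0, 0.25], [-0.002, 0, 0.02, 0, 0, 0, 0.25]]]' > rows.txt && python3 -m handwheel rows.txt; python3 rd.py
```

```text
time_s: 18.65
position: [0.5136, -0.0072, -0.0184]
tcp_rot: [[-0.969, 0.225, -0.102], [0.224, 0.974, 0.024], [0.105, -0.0, -0.994]]
force: [-1.0, -0.3, 0.1]
opening: 0.339
grasp_force: 30.0
[-0.376  0.291  1.332 -0.01  -0.054  0.006] [ 0.5138 -0.0073 -0.0183]
time_s: 19.15
position: [0.5138, -0.0073, -0.0204]
tcp_rot: [[-0.969, 0.225, -0.102], [0.224, 0.974, 0.024], [0.104, -0.0, -0.995]]
force: [-0.7, 0.2, 2.4]
opening: 0.338
grasp_force: 30.0
[-0.679  0.232  2.041 -0.016 -0.072 -0.03 ] [ 0.5139 -0.0073 -0.0203]
time_s: 19.65
position: [0.5138, -0.0073, -0.0225]
tcp_rot: [[-0.969, 0.226, -0.102], [0.224, 0.974, 0.024], [0.105, -0.0, -0.995]]
force: [-0.9, -0.5, 2.4]
opening: 0.338
grasp_force: 30.0
[-0.929  0.064  2.366 -0.082 -0.057 -0.032] [ 0.5138 -0.0073 -0.0224]
```

Both ledge depths can explain these forces: flat on the 17 mm ledge, or nose-down on the 11 mm one. In either case the nose is on the ledge and below the foot, so I can slide on. The press will tell afterwards whether a second packer is needed.

In the tool's units: -0.02 m is -0.2, -0.016 m is -0.16.

```bash
echo '[[[-0.04, 0, -0.004, 0, 0, 0, 0.25], [-0.08, 0, -0.008, 0, 0, 0, 0.25], [-0.12, 0, -0.013, 0, 0, 0, 0.25], [-0.16, 0, -0.017, 0, 0, 0, 0.25], [-0.2, 0, -0.021, 0, 0, 0, 0.25], [-0.2, 0, -0.021, 0, 0, 0, 0.25]]]' > rows.txt && python3 -m handwheel rows.txt; python3 rd.py
python3 - <<'E'
from h import *
c=cam("top")
for k in red(c): print("red",rect(c,k,.066))
E
```

```text
time_s: 20.45
position: [0.535, -0.0122, -0.0223]
tcp_rot: [[-0.969, 0.225, -0.099], [0.224, 0.974, 0.023], [0.102, -0.0, -0.995]]
force: [0.7, -0.4, 1.3]
opening: 0.339
grasp_force: 30.0
[ 1.17  -0.286  1.805 -0.069 -0.432  0.024] [ 0.5343 -0.012  -0.0223]
```

```bash
echo '[[[-0.04, 0, -0.004, 0, 0, 0, 0.25], [-0.08, 0, -0.008, 0, 0, 0, 0.25], [-0.12, 0, -0.013, 0, 0, 0, 0.25], [-0.16, 0, -0.017, 0, 0, 0, 0.25], [-0.2, 0, -0.021, 0, 0, 0, 0.25], [-0.2, 0, -0.021, 0, 0, 0, 0.25]]]' > rows.txt && python3 -m handwheel rows.txt; python3 rd.py;echo '[[[-0.02, 0, -0.002, 0, 0, 0, 0.25], [-0.04, 0, -0.004, 0, 0, 0, 0.25], [-0.06, 0, -0.006, 0, 0, 0, 0.25], [-0.08, 0, -0.008, 0, 0, 0, 0.25], [-0.08, 0, -0.008, 0, 0, 0, 0.25]]]' > rows.txt && python3 -m handwheel rows.txt; python3 rd.py
```

```text
time_s: 21.3
position: [0.5544, -0.0167, -0.0224]
tcp_rot: [[-0.969, 0.226, -0.1], [0.224, 0.974, 0.023], [0.102, -0.0, -0.995]]
force: [0.9, -0.8, 2.6]
opening: 0.337
grasp_force: 30.0
[ 0.674  0.008  1.095 -0.058 -0.325 -0.007] [ 0.5538 -0.0166 -0.0223]
time_s: 22.0
position: [0.5613, -0.0182, -0.0225]
tcp_rot: [[-0.969, 0.225, -0.101], [0.224, 0.974, 0.023], [0.104, 0.0, -0.995]]
force: [-0.6, 0.4, 2.3]
opening: 0.336
grasp_force: 30.0
[ 3.590e-01  2.700e-02  1.635e+00 -4.000e-02 -2.040e-01 -1.000e-03] [ 0.5613 -0.0183 -0.0224]
```

```bash
echo '[[[-0.01, 0, -0.001, 0, 0, 0, 0.25], [-0.02, 0, -0.002, 0, 0, 0, 0.25], [-0.03, 0, -0.003, 0, 0, 0, 0.25], [-0.04, 0, -0.004, 0, 0, 0, 0.25], [-0.05, 0, -0.005, 0, 0, 0, 0.25], [-0.05, 0, -0.005, 0, 0, 0, 0.25]]]' > rows.txt && python3 -m handwheel rows.txt; python3 rd.py;echo '[[[-0.01, 0, -0.001, 0, 0, 0, 0.25], [-0.02, 0, -0.002, 0, 0, 0, 0.25], [-0.02, 0, -0.002, 0, 0, 0, 0.25]]]' > rows.txt && python3 -m handwheel rows.txt; python3 rd.py
```

```text
time_s: 22.8
position: [0.566, -0.0194, -0.0225]
tcp_rot: [[-0.969, 0.225, -0.101], [0.224, 0.974, 0.023], [0.104, -0.0, -0.995]]
force: [-1.0, 1.3, 2.4]
opening: 0.339
grasp_force: 30.0
[-0.606  0.134  1.953 -0.041 -0.139  0.013] [ 0.566  -0.0194 -0.0224]
time_s: 23.3
position: [0.5678, -0.0198, -0.0225]
tcp_rot: [[-0.969, 0.226, -0.102], [0.224, 0.974, 0.024], [0.104, -0.0, -0.995]]
force: [-0.7, 0.8, 1.5]
opening: 0.339
grasp_force: 30.0
[-0.669  0.287  1.324 -0.028 -0.1    0.003] [ 0.5678 -0.0198 -0.0225]
```

```bash
for i in 1; do :; done; echo '[[[-0.01, 0, -0.001, 0, 0, 0, 0.25], [-0.02, 0, -0.002, 0, 0, 0, 0.25], [-0.02, 0, -0.002, 0, 0, 0, 0.25]]]' > rows.txt && python3 -m handwheel rows.txt; python3 rd.py; echo '[[[-0.01, 0, -0.001, 0, 0, 0, 0.25], [-0.01, 0, -0.001, 0, 0, 0, 0.25]]]' > rows.txt && python3 -m handwheel rows.txt; python3 rd.py; echo '[[[-0.01, 0, -0.001, 0, 0, 0, 0.25], [-0.01, 0, -0.001, 0, 0, 0, 0.25]]]' > rows.txt && python3 -m handwheel rows.txt; python3 rd.py
```

```text
time_s: 23.8
position: [0.5694, -0.0201, -0.0225]
tcp_rot: [[-0.969, 0.226, -0.103], [0.224, 0.974, 0.024], [0.105, 0.0, -0.994]]
force: [-1.6, 0.1, 2.4]
opening: 0.341
grasp_force: 30.0
[-1.643 -0.012  1.769 -0.014  0.053 -0.035] [ 0.5694 -0.0201 -0.0225]
time_s: 24.2
position: [0.5693, -0.0201, -0.0227]
tcp_rot: [[-0.969, 0.225, -0.105], [0.224, 0.974, 0.024], [0.107, 0.0, -0.994]]
force: [-3.9, 1.2, 1.9]
opening: 0.336
grasp_force: 30.0
[-4.413  1.222  2.874  0.15   0.482 -0.027] [ 0.5694 -0.02   -0.0226]
time_s: 24.6
position: [0.5693, -0.0201, -0.0226]
tcp_rot: [[-0.968, 0.225, -0.107], [0.224, 0.974, 0.025], [0.109, -0.0, -0.994]]
force: [-6.9, 2.2, 3.6]
opening: 0.337
grasp_force: 30.0
[-5.983  1.74   4.092  0.207  0.821 -0.055] [ 0.5693 -0.0201 -0.0226]
```

The packer met the step at the expected spot, with the force rising to about 6 N and the TCP stopped. I'll ease off, release and rise.

```bash
echo '[[[0.01, 0, 0, 0, 0, 0, 0.25], [0.02, 0, 0.002, 0, 0, 0, 0.25], [0.02, 0, 0.002, 0, 0, 0, 0.5], [0.02, 0, 0.002, 0, 0, 0, 0.5], [0.02, 0, 0.002, 0, 0, 0, 0.5], [0.035, 0, -0.12, 0, 0, 0, 0.5], [0.06, 0, -0.32, 0, 0, 0, 0.5], [0.085, 0, -0.55, 0, -1.5, 0, 0.5], [0.085, 0, -0.75, 0, -3, 0, 0.3], [0.085, 0, -0.9, 0, -3, 0, 0], [0.085, 0, -0.9, 0, -3, 0, 0], [0.085, 0, -0.9, 0, -3, 0, 0]]]' > rows.txt && python3 -m handwheel rows.txt
python3 - <<'E'
from h import *
c=cam("top")
for k in blobs(c,*BLUE): print("blue",rect(c,k,.023),cv2.boundingRect(k))
for k in red(c): print("red",rect(c,k,.066))
c=cam("wrist")
for k in blobs(c,*BLUE): print("wblue",rect(c,k,.023),cv2.boundingRect(k))
c=cam("scene")
for k in blobs(c,*BLUE): print("sblue",rect(c,k,.023),cv2.boundingRect(k))
for k in red(c): print("red",rect(c,k,.06),k[:,0].mean(0))
go(643.5,-36.2,50,-13)
E
```

```text
time_s: 26.0
position: [0.5733, -0.0211, 0.0687]
tcp_rot: [[-0.974, 0.225, 0.002], [0.225, 0.974, -0.001], [-0.002, -0.0, -1.0]]
force: [-0.1, -0.2, -0.3]
opening: 0.223
grasp_force: 0.0
blue [535.3 233.9 119.8  29.9  -2.9] (177, 186, 14, 42)
blue [543.6 308.6 119.2  30.5  -4.2] (151, 183, 14, 41)
wblue [586.8 -23.3  58.8  29.4 -12.2] (245, 182, 34, 62)
sblue [532.  297.4 116.8  29.2  -5.2] (296, 234, 32, 20)
sblue [522.8 222.4 116.6  29.5  -2.3] (283, 220, 30, 20)
sblue [595.5 -25.   74.1  27.9 -12.4] (229, 195, 19, 10)
sblue [-1711.4  -646.3   794.    215.7    25.6] (428, 0, 42, 37)
red [643.5 -33.2  39.   23.4  64.8] [224.54545455 196.04545455]
red [-1547.6  -871.3   279.7    84.9    37.1] [407.46153846   5.20512821]
delta m [-0.0731  0.0011  0.017 ] rot [ 0.   -0.09 -0.03]
```

The packer is home: rear end at x ≈ 558 as expected, yaw −12.2°. Its apparent width fits a 23 mm top, hence the 7 mm ledge. Next I'll go over the cap with the fingers shut.

In the tool's units: -0.0731 m is -0.731, -0.05 m is -0.5.

```bash
echo '[[[-0.25, 0, 0, 0, 0, 0, 0], [-0.5, 0.01, 0, 0, 0, 0, 0], [-0.731, 0.011, 0, 0, 0, 0, 0], [-0.731, 0.011, 0, 0, 0, 0, 0], [-0.731, 0.011, 0.15, 0, 0, 0, 0], [-0.731, 0.011, 0.28, 0, 0, 0, 0], [-0.731, 0.011, 0.32, 0, 0, 0, 0], [-0.731, 0.011, 0.32, 0, 0, 0, 0], [-0.731, 0.011, 0.32, 0, 0, 0, 0]]]' > rows.txt && python3 -m handwheel rows.txt; python3 rd.py; echo '[[[0, 0, 0.01, 0, 0, 0, 0], [0, 0, 0.02, 0, 0, 0, 0], [0, 0, 0.03, 0, 0, 0, 0], [0, 0, 0.03, 0, 0, 0, 0]]]' > rows.txt && python3 -m handwheel rows.txt; python3 rd.py
```

```text
time_s: 27.05
position: [0.6435, -0.0361, 0.0357]
tcp_rot: [[-0.974, 0.225, -0.001], [0.225, 0.974, 0.0], [0.001, -0.0, -1.0]]
force: [0.3, 0.5, -0.3]
opening: 0.006
grasp_force: 0.0
[-0.017 -0.142  0.227  0.01  -0.009 -0.019] [ 0.6444 -0.0363  0.0366]
time_s: 27.65
position: [0.6438, -0.0362, 0.0327]
tcp_rot: [[-0.974, 0.225, -0.0], [0.225, 0.974, 0.0], [0.0, 0.0, -1.0]]
force: [-0.8, 0.6, -0.7]
opening: 0.007
grasp_force: 0.0
[ 0.246 -0.237 -0.151 -0.023 -0.023  0.017] [ 0.644  -0.0363  0.0329]
```

In the tool's units: 0.001 m is 0.01, 0.0005 m is 0.005.

```bash
echo '[[[0, 0, 0.005, 0, 0, 0, 0], [0, 0, 0.01, 0, 0, 0, 0], [0, 0, 0.01, 0, 0, 0, 0]]]' > rows.txt && python3 -m handwheel rows.txt; python3 rd.py; echo '[[[0, 0, 0.005, 0, 0, 0, 0], [0, 0, 0.005, 0, 0, 0, 0]]]' > rows.txt && python3 -m handwheel rows.txt; python3 rd.py; echo '[[[0, 0, 0.005, 0, 0, 0, 0], [0, 0, 0.005, 0, 0, 0, 0]]]' > rows.txt && python3 -m handwheel rows.txt; python3 rd.py
```

```text
time_s: 28.15
position: [0.6441, -0.0363, 0.0323]
tcp_rot: [[-0.974, 0.225, 0.0], [0.225, 0.974, -0.0], [-0.0, 0.0, -1.0]]
force: [-0.6, 0.7, 3.5]
opening: 0.002
grasp_force: 1.4
[-0.561  0.398  2.807  0.069  0.162  0.012] [ 0.644  -0.0362  0.0322]
time_s: 28.55
position: [0.644, -0.0361, 0.0316]
tcp_rot: [[-0.974, 0.226, -0.0], [0.226, 0.974, 0.0], [0.0, 0.0, -1.0]]
force: [-1.8, 1.2, 4.0]
opening: 0.003
grasp_force: 1.9
[-1.05   1.494  4.333  0.216  0.197  0.014] [ 0.644  -0.0361  0.0315]
time_s: 28.95
position: [0.644, -0.0361, 0.0315]
tcp_rot: [[-0.974, 0.225, 0.0], [0.225, 0.974, 0.0], [0.0, 0.0, -1.0]]
force: [-2.0, 1.6, 7.2]
opening: 0.006
grasp_force: 3.5
[-1.832  1.733  6.922  0.281  0.322  0.015] [ 0.6439 -0.0361  0.0315]
```

The cap gave about 0.9 mm and then stood firm (7 N with no further motion), so one packer fills the gap. I'll ease to 5 N, hold, then lift clear and check.

In the tool's units: -0.0002 m is -0.002.

```bash
echo '[[[0, 0, -0.002, 0, 0, 0, 0], [0, 0, -0.002, 0, 0, 0, 0], [0, 0, -0.002, 0, 0, 0, 0], [0, 0, -0.002, 0, 0, 0, 0]]]' > rows.txt && python3 -m handwheel rows.txt; python3 rd.py; echo '[[[0, 0, -0.02, 0, 0, 0, 0], [0, 0, -0.1, 0, 0, 0, 0], [0, 0, -0.4, 0, 0, 0, 0], [0, 0, -0.8, 0, 0, 0, 0], [0, 0, -1, 0, 0, 0, 0], [0.5, 0, -1, 0, 0, 0, 0], [1, 0.4, -1, 0, 0, 0, 0], [1.4, 0.8, -1, 0, 0, 0, 0], [1.4, 1, -1, 0, 0, 0, 0], [1.4, 1, -1, 0, 0, 0, 0], [1.4, 1, -1, 0, 0, 0, 0]]]' > rows.txt && python3 -m handwheel rows.txt
python3 - <<'E'
from h import *
c=cam("top")
for k in blobs(c,*BLUE): print("blue",rect(c,k,.023 if k[:,0,0].mean()>225 else .036))
for k in red(c): print("red",rect(c,k,.066))
a=cam("scene");A=cv2.resize(a["color"][130:270,130:340],None,fx=1.85,fy=2.4);B=cv2.resize(c["color"][60:250,100:410],None,fx=1.25,fy=1.768)
h=min(A.shape[0],B.shape[0]);cv2.imwrite("pics/end.png",np.hstack([A[:h],B[:h]])[:,:,::-1])
E
```

```text
time_s: 29.55
position: [0.644, -0.0361, 0.0315]
tcp_rot: [[-0.974, 0.225, 0.0], [0.225, 0.974, 0.0], [-0.0, 0.0, -1.0]]
force: [-1.2, 2.3, 6.1]
opening: 0.007
grasp_force: 3.0
[-1.653  1.928  6.208  0.247  0.278 -0.   ] [ 0.6439 -0.0361  0.0315]
time_s: 30.85
position: [0.5305, 0.0931, 0.1314]
tcp_rot: [[-0.975, 0.223, 0.001], [0.223, 0.975, -0.001], [-0.001, -0.0, -1.0]]
force: [-0.4, 0.1, 0.5]
opening: 0.006
grasp_force: 0.0
blue [535.6 238.3 116.3  17.7  -4. ]
blue [542.6 305.6 117.9  30.2  -4.1]
blue [595.9 -24.8  74.5  29.9 -12.7]
red [644.3 -36.   34.1  31.5 -88.4]
```

View pics/end.png

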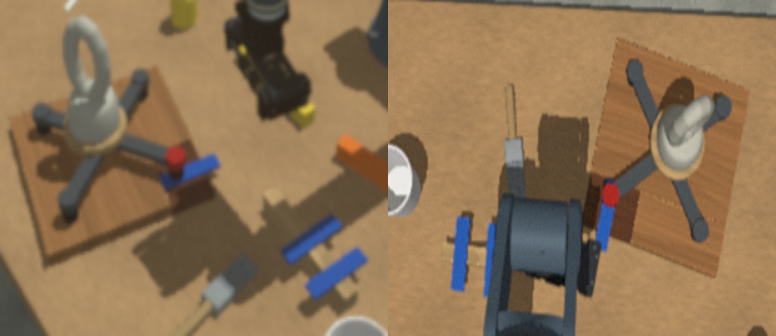

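The final view shows the packer square under the red cap (cap at (611,195), blue just below it in the right crop). The cap has not moved, the other two packers are still on the rack and the bystanders are undisturbed.

```bash
python3 -c "
from rig import bot
print(bot.hand_in())"
```

```text
the job is handed in; nothing more can be done
None
```

The job is handed in at about 31 s: one packer lies square under the red-capped foot against the step, and the cap gave about 0.9 mm and then stayed firm under a final press of 6–7 N (a little over the 5 N asked), with the stand unmoved and the other two packers still on the rack.

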